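# Load the paint-jar shaker, flip the safety catch and hold its run lever

## Task

Load the jar shaker: stand the two tall paint jars that are on the table upright in the two empty cells of its blue crate, one per cell, setting them down and letting go of them rather than dropping them. Then flip the safety catch that bars the run lever up and right over, past upright, and pull the run lever by its black knob all the way towards the robot, to its stop. The lever springs back when let go, so finish with the gripper still holding it at its stop; leave the short wide jar, the jars already in the crate and the other things where they are.

Things in the scene. Friction and masses are not known exactly. Their poses are not given: they have to be found in the camera images.
- shaker: bench-top jar shaker, fixed: grey base 210 (x) by 400 (y) by 30 mm high; origin under its centre, x away from the robot, y to the left. On its left a blue crate of 2 x 2 cells, 152 mm square, centred at y = +105 mm, rim 75 mm above the table. On its right the run lever in the plane y = -90 mm and, right of it, the catch's hinge post (y = -153 mm, 85 mm high)
- cell0 (a point): centre of the floor of the near left (empty) cell of the crate (far = +x of the shaker, left = +y of the shaker; axes as those of the shaker). Cells are 68.5 mm square, 73.5 mm centre to centre, 40 mm deep, dividers 5 mm thick; floor 35 mm above the table
- cell1 (a point): centre of the floor of the near right (empty) cell of the crate (far = +x of the shaker, left = +y of the shaker; axes as those of the shaker). Cells are 68.5 mm square, 73.5 mm centre to centre, 40 mm deep, dividers 5 mm thick; floor 35 mm above the table
- cell2 (a point): centre of the floor of the far left (holds loaded_a) cell of the crate (far = +x of the shaker, left = +y of the shaker; axes as those of the shaker). Cells are 68.5 mm square, 73.5 mm centre to centre, 40 mm deep, dividers 5 mm thick; floor 35 mm above the table
- cell3 (a point): centre of the floor of the far right (holds loaded_b) cell of the crate (far = +x of the shaker, left = +y of the shaker; axes as those of the shaker). Cells are 68.5 mm square, 73.5 mm centre to centre, 40 mm deep, dividers 5 mm thick; floor 35 mm above the table
- jar_a: tall white paint jar with a grey screw cap: body 44 mm diameter, straight to 66 mm, cap 40 mm diameter from 76 to 100 mm height, about 0.18 kg; origin at the centre of its underside, z up through the cap. Identical to the jars already in the crate. Stands on the table at the start.
- jar_b: tall white paint jar with a grey screw cap: body 44 mm diameter, straight to 66 mm, cap 40 mm diameter from 76 to 100 mm height, about 0.18 kg; origin at the centre of its underside, z up through the cap. Identical to the jars already in the crate. Stands on the table at the start.
- catch (a joint): angle of the safety catch, rad: 0 = level, barring the lever (starts at 0 to 0.2), 1.57 = upright, 2.1 = over to its stop on the right. Turns about a level axis along the shaker's x through point catch_hinge; the free end goes up, then over to the right (-y of the shaker). Stiff hinge (0.07 N m friction): stays where left. Blocks the lever physically until it is up
- catch_hinge (a point): hinge axis of the catch, at (2, -145, 90) mm in the shaker's frame
- catch_tab (a point): grip point on the catch's tab. The catch is a steel bar 10 mm thick (x), 8 mm high, running 115 mm left (+y) from the hinge at 0; at its free end a tab 10 mm thick (x), 22 mm wide (y) rises to 46 mm above the hinge axis. This point: 110 mm left of and 30 mm above the hinge axis at 0; turns with the catch. Pinch from above, fingers closing along the shaker's x; it pivots in the pads
- run_lever (a joint): angle of the run lever, rad: 0 = at rest, leaning 0.4 rad away from the robot (+x of the shaker), 0.9 = stop, leaning 0.5 rad towards the robot. A spring returns it to 0: it takes about 2 N at the knob to start, 7 N at the stop. The catch blocks it at about 0.2 rad until flipped
- lever_pivot (a point): pivot of the run lever, at (0, -90, 48) mm in the shaker's frame; the axis runs along the shaker's y
- lever_knob (a point): centre of the black drum knob (a short cylinder lying along the shaker's y: 28 mm diameter, 26 mm wide, flat ends) at the end of the lever, 105 mm from the pivot; the stem is a 10 mm steel rod. The knob can be pinched from above with the fingers closing along the shaker's y, and pivots between the pads
- loaded_a: a tall jar like jar_a (44 mm diameter, 100 mm high, origin at the centre of its underside) that already stands in a far cell of the crate; stays there
- loaded_b: a tall jar like jar_a (44 mm diameter, 100 mm high, origin at the centre of its underside) that already stands in a far cell of the crate; stays there
- squat_jar: short wide white jar with grey cap, 62 mm diameter, 60 mm high; loose, not part of the job; origin at the centre of its underside
- palette: white ceramic paint dish, 80 mm diameter, 18 mm high; loose, not part of the job; origin at the centre of its underside
- thinner: white bottle with a narrow neck, 48 mm diameter, 130 mm high; loose, not part of the job; origin at the centre of its underside
- tape: roll of tape lying flat, 90 mm diameter, 18 mm high; loose, not part of the job; origin at the centre of its underside
- figurine: small painted toy animal, 53 mm base diameter, 80 mm high; loose, not part of the job; origin at the centre of its underside
- brush: paint brush lying flat, 170 mm long; loose, not part of the job
Mind the look-alikes: they are no part of the job. What is shaped like the jar_a but green or pink is not meant. Leave any green or pink look-alike of the jar_b alone.

How it is judged:
By the outcome, as a careful person would: the job done as asked, in the order asked, and still so for the second after the job is handed in, while the arm keeps its last pose, push and grip.
It also fails if it takes over 72 s, if anything falls off the work surface, if the arm or the gripper's body presses on something with over 40 N, if the wrist force passes 120 N, or if a joint passes its speed limit or range.

## Robot

A 6-joint arm with a two-finger parallel gripper is mounted at the origin on the work surface. World frame = base frame: x ahead of the robot, y to its left, z up, the work surface at z = 0. Lengths are in m, angles in rad, forces in N, time in s.
With the tool pointing down it reaches from about 0.25 to 0.775 m from the base axis. Payload 4 kg.
Tool frame: the origin (TCP) lies at the very end of the fingers, on their centre line; the grasp point (between the pads) lies hold_point_z behind it (hold_point_z is the distance from the TCP to the grasp point, in m); z points along the fingers, y is the direction in which the jaws open and shut (so a half turn about z gives the same grasp; the last joint's range is limited). The gripper opens to 94 mm and grips with 3 to 60 N. Pads are 16 mm wide; open, the fingers measure 119 mm over their backs; the gripper's body (75 mm by 177 mm) begins 78 mm behind the grasp point.
Start: joints at [1.077, 0.087, 1.371, -0, 1.684, -0.103], TCP at [0.21, 0.509, 0.206] pointing down, gripper open.
Joint ranges: [-3.1, 3.1], [-0.76, 2.03], [0.27, 2.55], [-1.08, 4.22], [0.17, 2.65], [-2.57, 2.57]. Speed limits (rad/s): [2.79, 2.79, 3.14, 3.14, 3.14, 3.14].

## Interface

Orientations are given as [roll, pitch, yaw] about the fixed x, y, z axes, in that order (R = Rz(yaw) Ry(pitch) Rx(roll)).
In Python, from bench import * gives the robot as it stands.
- The arm moves only by the tool step_arm, never from a script. Its argument "increments" is text: rows parted by semicolons, each of 6 numbers parted by spaces: the shift along the tool's x, y, z in cm, then the turn, a rotation vector about the tool's x, y, z in rad. A call has 1 to 5 rows; each row shifts and turns the commanded pose from where the row before left it, along the tool's axes as they then stand; what a row does not reach is not made up. A row lasts 1/10 s, in which the tool goes at most 50 mm and 8.59 degrees, less where a joint would pass 70% of its speed; a pose out of reach is approached as far as the arm can. A call is refused whole if a number of a shift passes 5 or a number of a turn 0.15, either way. A call with a gripper value outside its range is refused whole. "claw" is the gripper's target within -1 to 1 (shut at 1, half-way at 0, fully open at -1), set as the call begins (left out, the last holds). The fingers move at their own pace and stop on an object; the grip force is fixed at half the most. Time passes only in rows, so rows that do not move let the fingers close. It gives the time, the measured TCP pose, the force and the opening at its end, in the units of the state.
- get_obs(): the state, without advancing time (a new reading comes with each control period).
- snapshot(name): name is "scene" or "top"; returns the picture (400x640x3 uint8, red, green, blue); there is no depth.
- calibration(name): a dict with "camera_matrix" (3x3 intrinsics, pixels), "eye" and "orientation" of the camera in the world. Camera axes: x right, y up, looking along -z (the intrinsics and any distortion apply to the point x, -y, -z); pixel columns grow to the right and rows downward; lengths in m; the calibration is good to about 2 mm. A picture is of the moment at which its call begins. calibration takes no time and is no camera call.
- close_job(): hands the job in, once; it reports no verdict.
The state is a dict: "time": time; "joint_positions": joint angles; "qvel": joint speeds; "joint_torque": joint torques, N m; "tool_pos": TCP position; "ee_rot": TCP orientation; "wrist_force": force on the tool from outside, world axes, zero at the start; "wrist_torque": the same for the moment, N m; "width": finger opening in m.
Only numpy, scipy, OpenCV 4.12 (cv2) and the standard library are available. Lean on these libraries where they do the work, as an engineer would, in place of code of your own. Each camera call takes 0.05 s, during which the arm holds its last target. There are 200 camera calls.

## Working session

There is one attempt and no reset: what is moved stays moved. The work goes in short steps, Python scripts to look and compute and a tool call to move; the robot and the scene stay as the last step left them, time stands still between calls to the robot, and variables do not carry over. Pictures are saved under pics/ and viewed, about 8 in all and at most 12, crops included, and the job is handed in when it is done.

Besides the shell and the picture viewer there is one more tool, called after ">>>" as name(argument=value, ...) on one line, values as JSON. step_arm: Moves the arm, as the interface text tells. Its arguments: {"type":"object","properties":{"increments":{"type":"string"},"claw":{"type":"number"}},"required":["increments"]}

```bash
mkdir -p pics; ls; python3 - <<'E'
from bench import *
import cv2
for n in("scene","top"):
    cv2.imwrite(f"pics/{n}0.png",snapshot(n)[:,:,::-1]); print(calibration(n))
print(get_obs())
import bench; print([k for k in dir(bench) if k[0]!='_'])
E
```

```text
pics
{'camera_matrix': array([[412.11689308,   0.        , 312.31832689],
       [  0.        , 412.11689308, 202.17020377],
       [  0.        ,   0.        ,   1.        ]]), 'eye': array([0.86211482, 0.56048696, 0.89169021]), 'orientation': array([ 0.67329742, -0.01272494,  2.62786681])}
{'camera_matrix': array([[383.4203775,   0.       , 315.815593 ],
       [  0.       , 383.4203775, 197.0127156],
       [  0.       ,   0.       ,   1.       ]]), 'eye': array([ 0.3699852 , -0.00345703,  1.0130213 ]), 'orientation': array([ 0.1929107 ,  0.01743077, -1.59802052])}
{'time': 0.1, 'joint_positions': array([ 1.07689872e+00,  8.78613591e-02,  1.37211675e+00,  1.20141869e-05,
        1.68360867e+00, -1.03111786e-01]), 'qvel': array([-5.34934516e-04, -2.18284687e-03, -2.39325443e-03, -1.20715129e-03,
       -3.60114288e-04, -3.34460785e-05]), 'joint_torque': array([ 1.90543447e-03, -3.41249156e+01, -3.03303409e+01,  7.20120245e-02,
        3.03368771e-02, -1.04012631e-04]), 'tool_pos': array([0.20926842, 0.50808479, 0.20442511]), 'ee_rot': array([-3.13961035e+00, -2.17130171e-04,  2.75080796e+00]), 'wrist_force': array([-0.69473273, -0.10238233,  0.35672969]), 'wrist_torque': array([-0.02125582,  0.0103328 , -0.04396337]), 'width': 0.09386664492037515}
['IKError', 'calibration', 'close_job', 'get_obs', 'hold_point_z', 'snapshot']
```

View pics/top0.png

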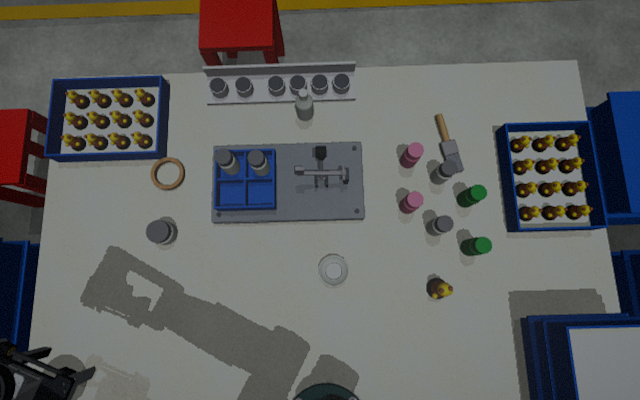

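View pics/scene0.png

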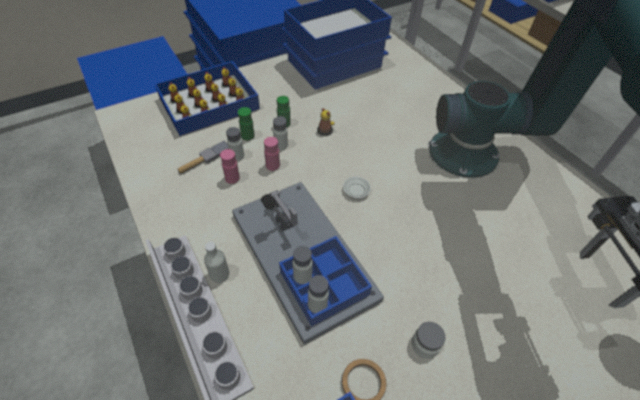

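The top picture shows the shaker at about (212–365, 143–222). There are two grey-capped tall jars at about (439,222) and (445,172), with pink jars at (411,155) and (411,202) and green ones at (474,195) and (478,245). The squat jar is at (160,232). The scene view agrees with this. I'll enlarge crops next.

```bash
cat > h.py <<'E'
from bench import *
import numpy as np, cv2
from scipy.spatial.transform import Rotation as R
def cam(n):
    c=calibration(n); return c["camera_matrix"],np.array(c["eye"]),R.from_euler("xyz",c["orientation"]).as_matrix()
def px(n,P):
    K,e,M=cam(n); q=(np.atleast_2d(P)-e)@M*[1,-1,-1]; q=q@K.T; return q[:,:2]/q[:,2:]
def ray(n,uv,z):
    K,e,M=cam(n); d=M@(np.linalg.inv(K)@[uv[0],uv[1],1]*np.array([1,-1,-1])); return e+d*(z-e[2])/d[2]
def tri(uvt,uvs):
    A=[];b=[]
    for n,uv in(("top",uvt),("scene",uvs)):
        K,e,M=cam(n); d=M@(np.linalg.inv(K)@[uv[0],uv[1],1]*np.array([1,-1,-1])); d/=np.linalg.norm(d)
        Q=np.eye(3)-np.outer(d,d);A.append(Q);b.append(Q@e)
    return np.linalg.lstsq(np.vstack(A),np.hstack(b),rcond=None)[0]
E
python3 - <<'E'
import cv2,numpy as np
t=cv2.imread("pics/top0.png");s=cv2.imread("pics/scene0.png")
def crop(i,x,y,w,h,k):
    return cv2.resize(i[y:y+h,x:x+w],None,fx=k,fy=k,interpolation=cv2.INTER_CUBIC)
cv2.imwrite("pics/c1.png",np.hstack([crop(t,205,135,160,95,5)]))
cv2.imwrite("pics/c2.png",np.hstack([crop(t,395,135,100,140,4),crop(s,200,90,100,140,4)]))
cv2.imwrite("pics/c3.png",crop(s,225,175,160,165,3.5))
E
```

```text
(no output)
```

View pics/c1.png

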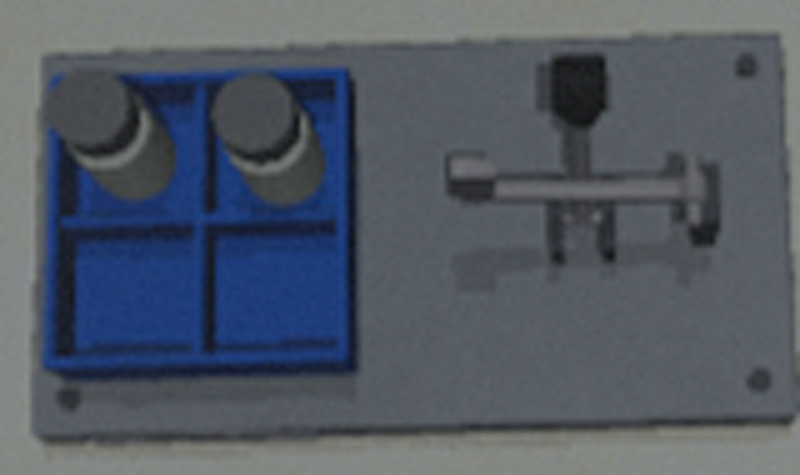

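View pics/c2.png

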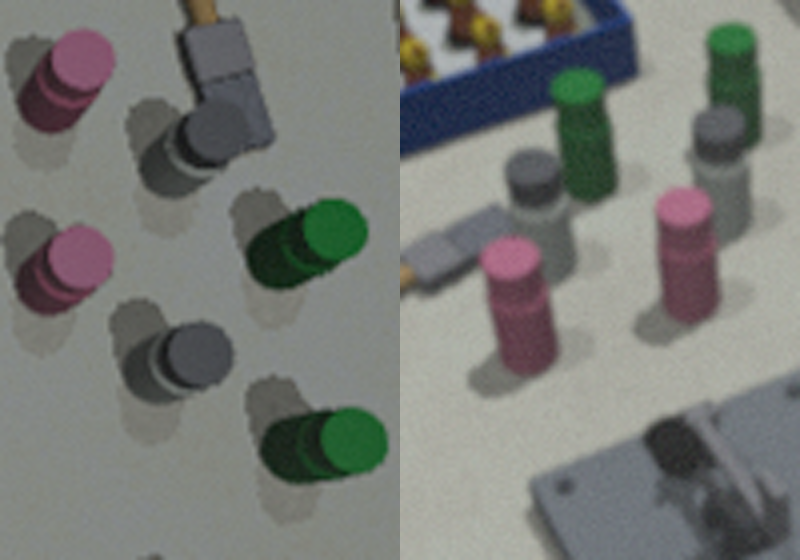

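View pics/c3.png

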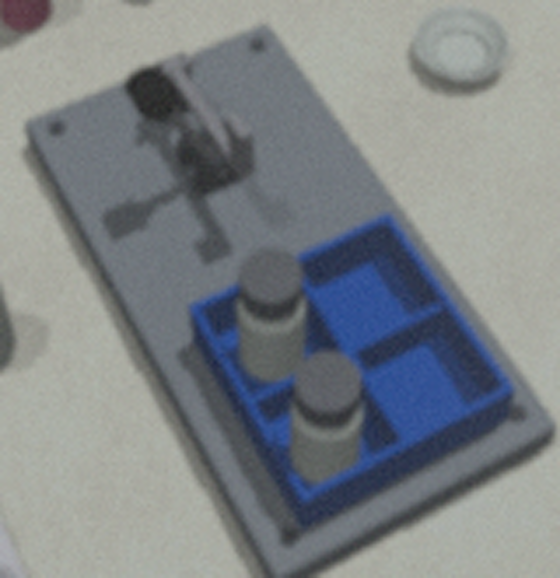

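```bash
cat > fit.py <<'E'
from h import *
from scipy.optimize import least_squares
def u(p,k,o): return (np.array(p,float)+.5)/k-.5+np.array(o)
T=lambda *p:u(p,5,(205,135)); S=lambda *p:u(p,3.5,(225,175))
# shaker-frame points: base corners (z .03), catch tab etc
C=np.array([[.105,.2,.03],[.105,-.2,.03],[-.105,-.2,.03],[-.105,.2,.03]])
rim=np.array([[.076,.181,.075],[.076,.029,.075],[-.076,.029,.075],[-.076,.181,.075]])
obs=[("top",C,[T(42,58),T(780,37),T(795,417),T(33,437)]),("scene",C,[S(275,578),S(28,122),S(267,27),S(553,428)]),
 ("top",rim,[T(52,70),T(349,67),T(354,366),T(45,365)]),("scene",rim[1:],[S(193,305),S(388,215),S(511,390)])]
def W(p,X): c,s=np.cos(p[2]),np.sin(p[2]); return X@np.array([[c,s,0],[-s,c,0],[0,0,1]])+[p[0],p[1],p[3] if len(p)>3 else 0]
def res(p): return np.concatenate([(px(n,W(p,X))-np.array(o)).ravel() for n,X,o in obs])
r=least_squares(res,[.5,0.05,0],loss="soft_l1"); p=r.x
if __name__=="__main__":
    print("shaker",p,"\n",res(p).reshape(-1,2).round(1).tolist())
    r4=least_squares(res,[.5,0.05,0,0],loss="soft_l1"); print(r4.x)
    for n,X in dict(cell0=(-.03675,.14175,.035),cell1=(-.03675,.06825,.035),hinge=(.002,-.145,.09),tab=(.002,-.035,.12),knob=(.105*np.sin(.4),-.09,.048+.105*np.cos(.4)),la=(.03675,.14175,.135),lb=(.03675,.06825,.135)).items():
        w=W(p,np.array([X]))[0]; print(n,w.round(4),px("top",w).round(1),px("scene",w).round(1))
    a=lambda x,y:u((x,y),4,(395,135)); b=lambda x,y:u((x,y),4,(200,90))
    for n,t,s in (("brushjar",a(217,132),b(136,169)),("otherjar",a(199,355),b(320,126)),("greenA",a(335,230),b(178,87))):
        print(n,ray("top",t,.1).round(4),ray("scene",s,.1).round(4),tri(t,s).round(4))
    for n,t,s in (("la",T(88,108),S(329,377)),("lb",T(253,115),S(270,276))): print(n,tri(t,s).round(4))
    print(T(470,160),"tabtop px",px("top",W(p,np.array([[.002,-.035,.136]]))),S(158,93))
E
python3 fit.py
```

```text
shaker [ 0.60886447  0.08311434 -0.00765585] 
 [[-0.2, -1.8], [0.7, -1.2], [1.1, 0.4], [-1.0, -0.2], [-0.3, 0.5], [-1.5, -1.1], [0.6, -2.3], [1.9, -0.7], [-0.1, 0.7], [-0.4, -0.1], [-1.5, -1.4], [-0.6, 0.1], [-1.3, -0.2], [0.3, -1.0], [1.0, -0.2]]
[ 0.60875051  0.08257956 -0.00658726 -0.0048334 ]
cell0 [0.5732 0.2251 0.035 ] [[232.8 195.1]] [[345.6 287.8]]
cell1 [0.5726 0.1516 0.035 ] [[260.8 194.5]] [[329.2 263.1]]
hinge [ 0.6098 -0.0619  0.09  ] [[343.2 172.8]] [[274.2 193.7]]
tab [0.6106 0.0481 0.12  ] [[298.2 170.7]] [[294.  217.4]]
knob [ 0.6491 -0.0072  0.1447] [[320.6 151.5]] [[268.  200.7]]
la [0.6467 0.2246 0.135 ] [[223.8 156.8]] [[318.6 280.9]]
lb [0.6461 0.1511 0.135 ] [[254.5 156. ]] [[301.7 253.7]]
brushjar [ 0.612  -0.3201  0.1   ] [ 0.6131 -0.3142  0.1   ] [ 0.6123 -0.3209  0.095 ]
otherjar [ 0.4754 -0.2966  0.1   ] [ 0.4781 -0.2933  0.1   ] [ 0.4759 -0.298   0.0956]
greenA [ 0.5487 -0.3851  0.1   ] [ 0.5509 -0.383   0.1   ] [ 0.5495 -0.3866  0.0968]
la [0.6483 0.228  0.1358]
lb [0.644  0.1494 0.1313]
[298.6 166.6] tabtop px [[297.73489584 168.96781371]] [269.78571429 201.21428571]
```

>>> step_arm(increments="0 0 -1 0 0 0.1475; 0 0 -1 0 0 0.1475; 0 0 -1 0 0 0.1475; 0 0 -1 0 0 0.1475", claw=-0.5)

```text
time: 0.5
tool_pos: [0.2094, 0.5083, 0.2452]
ee_rot: [-3.14, 0.001, 2.155]
wrist_force: [1.2, 0.3, -0.5]
width: 0.0707
```

>>> step_arm(increments="0 0 -1 0 0 0.1475; 0 0 0 0 0 0.1475; 0 0 0 0 0 0.1475; 0 0 0 0 0 0.1475; 0 0 0 0 0 0")

```text
time: 1.0
tool_pos: [0.2094, 0.5083, 0.2549]
ee_rot: [-3.141, 0.001, 1.571]
wrist_force: [-0.7, -0.2, -0.2]
width: 0.0705
```

```bash
python3 - <<'E'
from h import *
print(hold_point_z); print(get_obs())
E
```

```text
0.0188
{'time': 1.0, 'joint_positions': array([ 1.07686366e+00,  8.34917322e-02,  1.27776688e+00, -5.34829631e-06,
        1.78141684e+00,  1.07661380e+00]), 'qvel': array([-6.28071676e-05, -1.37298682e-03, -1.27295298e-03,  1.73057765e-03,
        1.27796980e-03, -1.06802150e-01]), 'joint_torque': array([-2.81179271e-02, -3.41323006e+01, -3.05373108e+01,  3.42583191e-02,
       -6.21072343e-02,  6.73365500e-01]), 'tool_pos': array([0.20943773, 0.50834609, 0.25486602]), 'ee_rot': array([-3.14108367e+00,  9.55735688e-04,  1.57104532e+00]), 'wrist_force': array([-0.65942224, -0.24953083, -0.17057298]), 'wrist_torque': array([-0.0525343 ,  0.08291138, -0.01338547]), 'width': 0.07047604578663468}
```

>>> step_arm(increments="-4.02 1.335 0 0 0 0; -4.02 1.335 0 0 0 0; -4.02 1.335 0 0 0 0; -4.02 1.335 0 0 0 0; -4.02 1.335 0 0 0 0")

```text
time: 1.5
tool_pos: [0.2763, 0.3059, 0.2552]
ee_rot: [-3.142, 0.0, 1.575]
wrist_force: [0.5, -0.3, -0.3]
width: 0.0703
```

>>> step_arm(increments="-4.02 1.335 0 0 0 0; -4.02 1.335 0 0 0 0; -4.02 1.335 0 0 0 0; -4.02 1.335 0 0 0 0; -4.02 1.335 0 0 0 0")

```text
time: 2.0
tool_pos: [0.343, 0.105, 0.2554]
ee_rot: [3.141, -0.0, 1.575]
wrist_force: [0.3, -0.1, 0.1]
width: 0.0705
```

>>> step_arm(increments="-4.02 1.335 0 0 0 0; -4.02 1.335 0 0 0 0; -4.02 1.335 0 0 0 0; -4.02 1.335 0 0 0 0; -4.02 1.335 0 0 0 0")

```text
time: 2.5
tool_pos: [0.4098, -0.0962, 0.2553]
ee_rot: [3.141, -0.0, 1.574]
wrist_force: [0.6, -0.2, 0.0]
width: 0.071
```

>>> step_arm(increments="-4.02 1.335 0 0 0 0; -4.02 1.335 0 0 0 0; -4.02 1.335 0 0 0 0; -4.02 1.335 0 0 0 0; -4.02 1.335 0 0 0 0")

```text
time: 3.0
tool_pos: [0.4767, -0.2971, 0.255]
ee_rot: [-3.141, -0.001, 1.574]
wrist_force: [0.5, 0.2, -0.6]
width: 0.0705
```

>>> step_arm(increments="0.1 0 4 0 0 0; 0 0 4 0 0 0; 0 0 3.5 0 0 0; 0 0 2 0 0 0; 0 0 0 0 0 0")

```text
time: 3.5
tool_pos: [0.4741, -0.2927, 0.1157]
ee_rot: [-3.134, -0.006, 1.573]
wrist_force: [-0.6, -0.5, -0.7]
width: 0.0706
```

```bash
python3 - <<'E'
from h import *
o=get_obs();print(o["tool_pos"],px("scene",o["tool_pos"]),px("top",o["tool_pos"]))
a=snapshot("scene")[80:220,200:340,::-1];b=snapshot("top")[150:290,380:520,::-1]
cv2.imwrite("pics/g1.png",cv2.resize(np.hstack([a,b]),None,fx=2.8,fy=2.8,interpolation=cv2.INTER_CUBIC))
E
```

```text
[ 0.47411149 -0.29269467  0.1157077 ] [[280.67369026 116.56836262]] [[444.84413318 223.1536059 ]]
```

View pics/g1.png

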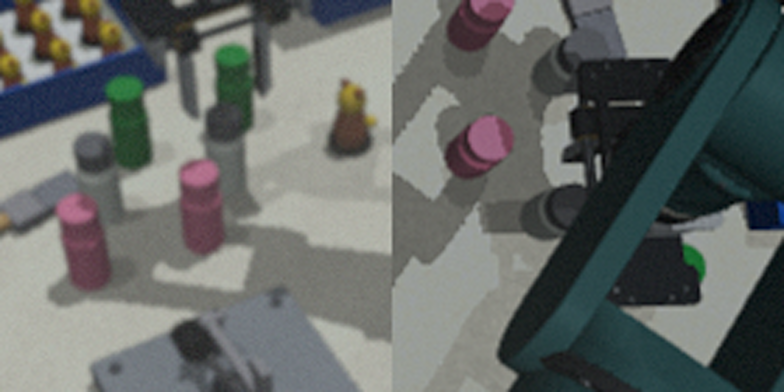

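Both fingertips straddle the cap, with tips at (197,112) and (263,93) and the cap at (225,112) in the crop. I'll go down and grip.

>>> step_arm(increments="0 0 2.5 0 0 0; 0 0 2.1 0 0 0; 0 0 0 0 0 0")

```text
time: 3.9
tool_pos: [0.4759, -0.2939, 0.0736]
ee_rot: [-3.14, -0.002, 1.572]
wrist_force: [0.5, 0.4, -0.1]
width: 0.0707
```

>>> step_arm(increments="0 0 0 0 0 0; 0 0 0 0 0 0; 0 0 0 0 0 0; 0 0 0 0 0 0; 0 0 0 0 0 0", claw=1)

```text
time: 4.4
tool_pos: [0.4772, -0.2949, 0.0756]
ee_rot: [3.14, 0.001, 1.571]
wrist_force: [-0.2, 0.1, 2.8]
width: 0.0393
```

>>> step_arm(increments="0 0 -2 0 0 0; 0 0 -4 0 0 0; 0 0 -5 0 0 0; 0 0 -5 0 0 0; 0 0 -4 0 0 0")

```text
time: 4.9
tool_pos: [0.4765, -0.2944, 0.2772]
ee_rot: [3.14, 0.001, 1.571]
wrist_force: [1.2, -1.3, -1.3]
width: 0.0392
```

>>> step_arm(increments="2 0.3 0 0 0 0; 4 0.71 0 0 0 0; 4 0.71 0 0 0 0; 4 0.71 0 0 0 0; 4 0.71 0 0 0 0")

```text
time: 5.4
tool_pos: [0.5076, -0.1129, 0.2738]
ee_rot: [-3.14, -0.001, 1.57]
wrist_force: [1.2, 0.2, -1.9]
width: 0.0394
```

>>> step_arm(increments="4 0.71 0 0 0 0; 4 0.71 0 0 0 0; 4 0.71 0 0 0 0; 4 0.71 0 0 0 0; 4 0.71 0 0 0 0")

```text
time: 5.9
tool_pos: [0.5431, 0.0872, 0.2738]
ee_rot: [-3.14, 0.0, 1.571]
wrist_force: [0.5, -0.5, -1.7]
width: 0.0395
```

>>> step_arm(increments="4 0.71 0 0 0 0; 4 0.71 0 0 0 0; 4 0.71 0 0 0 0; 1.9 0.4 0 0 0 0; 0 0 2 0 0 0")

```text
time: 6.4
tool_pos: [0.5698, 0.2275, 0.2563]
ee_rot: [3.137, -0.002, 1.575]
wrist_force: [0.9, 0.9, -1.6]
width: 0.0392
```

>>> step_arm(increments="0 0 4 0 0 0; 0 0 4 0 0 0; 0 0 1 0 0 0; 0 0 0 0 0 0; 0 0 0 0 0 0")

```text
time: 6.9
tool_pos: [0.5698, 0.2245, 0.1666]
ee_rot: [3.139, -0.001, 1.57]
wrist_force: [-0.2, 0.2, -2.6]
width: 0.0397
```

```bash
python3 - <<'E'
from h import *
o=get_obs();t=o["tool_pos"];print(t,o["width"]);b=t-[0,0,.0755];print(px("scene",b),px("top",b))
a=snapshot("scene")[180:340,240:400,::-1];b=snapshot("top")[120:280,190:350,::-1]
cv2.imwrite("pics/p1.png",cv2.resize(np.hstack([a,b]),None,fx=2.5,fy=2.5,interpolation=cv2.INTER_CUBIC))
E
```

```text
[0.56981065 0.22447635 0.16663264] 0.03966997023730578
[[348.66064495 274.98632582]] [[227.76569768 191.96012723]]
```

View pics/p1.png

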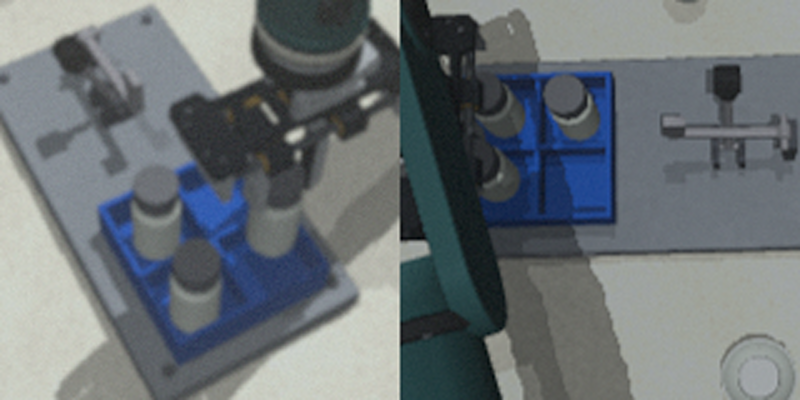

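The jar is over the near left cell, and its projected underside agrees with the picture. Now I'll lower it.

>>> step_arm(increments="0 0 2 0 0 0; 0 0 2 0 0 0; 0 0 1 0 0 0; 0 0 0.3 0 0 0; 0 0 0 0 0 0")

```text
time: 7.5
tool_pos: [0.5692, 0.2247, 0.1123]
ee_rot: [3.14, -0.0, 1.571]
wrist_force: [-0.0, -0.3, -2.1]
width: 0.0395
```

>>> step_arm(increments="0 0 0.2 0 0 0; 0 0 0 0 0 0; 0 0 0 0 0 0")

```text
time: 7.8
tool_pos: [0.5694, 0.2247, 0.1107]
ee_rot: [3.139, -0.001, 1.571]
wrist_force: [-0.7, -0.5, -1.6]
width: 0.0397
```

>>> step_arm(increments="0 0 0.1 0 0 0; 0 0 0 0 0 0; 0 0 0 0 0 0")

```text
time: 8.1
tool_pos: [0.5695, 0.2248, 0.1106]
ee_rot: [3.139, -0.001, 1.571]
wrist_force: [-0.7, -0.1, 5.2]
width: 0.0397
```

>>> step_arm(increments="0 0 0.1 0 0 0; 0 0 0 0 0 0; 0 0 0 0 0 0")

```text
time: 8.4
tool_pos: [0.5696, 0.2249, 0.1106]
ee_rot: [3.138, -0.001, 1.571]
wrist_force: [-1.1, 0.1, 8.3]
width: 0.0395
```

>>> step_arm(increments="0 0 0 0 0 0; 0 0 0 0 0 0; 0 0 0 0 0 0; 0 0 0 0 0 0", claw=-0.19)

```text
time: 8.8
tool_pos: [0.5685, 0.2245, 0.1068]
ee_rot: [-3.141, 0.0, 1.571]
wrist_force: [0.4, 0.0, 0.4]
width: 0.0557
```

>>> step_arm(increments="0 0 -1 0 0 0; 0 0 -3 0 0 0; 0 0 -3 0 0 0; 0 0 -3 0 0 0; 0 0 -3 0 0 0")

```text
time: 9.3
tool_pos: [0.5687, 0.2245, 0.2395]
ee_rot: [3.141, -0.0, 1.571]
wrist_force: [0.9, 1.4, 0.1]
width: 0.056
```

>>> step_arm(increments="-3.875 0.31 -0.3 0 0 0; -3.875 0.31 0 0 0 0; -3.875 0.31 0 0 0 0; -3.875 0.31 0 0 0 0; -3.875 0.31 0 0 0 0", claw=-0.5)

```text
time: 9.8
tool_pos: [0.5843, 0.0294, 0.2414]
ee_rot: [3.14, -0.0, 1.571]
wrist_force: [0.4, -0.0, 0.2]
width: 0.0708
```

>>> step_arm(increments="-3.875 0.31 0 0 0 0; -3.875 0.31 0 0 0 0; -3.875 0.31 0 0 0 0; -3.875 0.31 0 0 0 0; -3.875 0.31 0 0 0 0")

```text
time: 10.3
tool_pos: [0.5997, -0.1646, 0.2414]
ee_rot: [3.141, 0.0, 1.571]
wrist_force: [0.6, 0.9, -0.7]
width: 0.0707
```

>>> step_arm(increments="-3.875 0.31 0 0 0 0; -3.875 0.31 0 0 0 0; -3.875 0.31 0 0 0 0; -3.875 0.31 0 0 0 0; 0 0 2 0 0 0")

```text
time: 10.8
tool_pos: [0.6125, -0.3241, 0.223]
ee_rot: [3.137, 0.005, 1.565]
wrist_force: [0.0, 0.4, -0.3]
width: 0.0701
```

>>> step_arm(increments="0 0 4 0 0 0; 0 0 4 0 0 0; 0 0 2 0 0 0; 0 0 0 0 0 0; 0 0 0 0 0 0")

```text
time: 11.3
tool_pos: [0.6124, -0.3181, 0.1214]
ee_rot: [3.141, 0.0, 1.571]
wrist_force: [-0.6, 0.0, 1.1]
width: 0.0703
```

```bash
python3 - <<'E'
from h import *
o=get_obs();t=o["tool_pos"];print(t,o["width"]);
a=snapshot("scene")[80:200,190:310,::-1];b=snapshot("scene")[200:330,260:390,::-1]
c=lambda i,k:cv2.resize(i,(400,400),interpolation=cv2.INTER_CUBIC)
cv2.imwrite("pics/g2.png",np.hstack([c(a,0),c(b,0)]))
E
```

```text
[ 0.61242624 -0.31812702  0.12135161] 0.07031915322606389
```

View pics/g2.png

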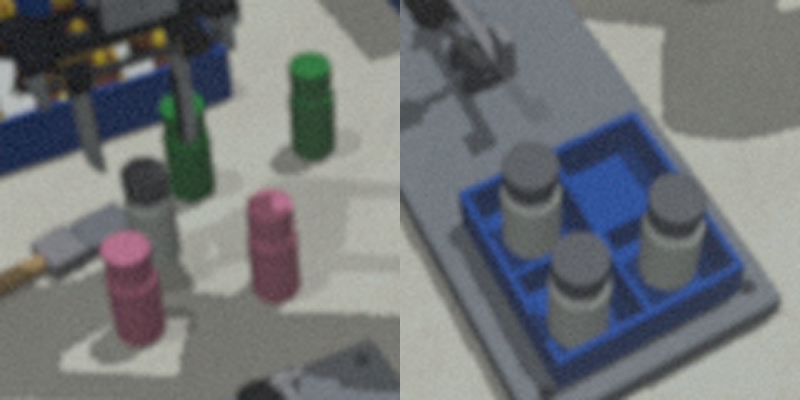

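The first jar stands in its cell (right crop, 670,230). The fingers straddle the second jar's cap at (147,172), with tips at (95,168) and (190,138).

>>> step_arm(increments="0 0 2.5 0 0 0; 0 0 2.2 0 0 0; 0 0 0 0 0 0")

```text
time: 11.7
tool_pos: [0.6112, -0.3173, 0.0719]
ee_rot: [-3.139, -0.002, 1.571]
wrist_force: [-0.2, -0.1, 0.0]
width: 0.0704
```

>>> step_arm(increments="0 0 0 0 0 0; 0 0 0 0 0 0; 0 0 0 0 0 0; 0 0 0 0 0 0; 0 0 0 0 0 0", claw=1)

```text
time: 12.2
tool_pos: [0.6131, -0.3183, 0.0749]
ee_rot: [3.139, 0.001, 1.571]
wrist_force: [1.5, -0.2, 2.2]
width: 0.0395
```

>>> step_arm(increments="0 0 -2 0 0 0; 0 0 -4 0 0 0; 0 0 -5 0 0 0; 0 0 -5 0 0 0; 0 0 -4 0 0 0")

```text
time: 12.7
tool_pos: [0.612, -0.3179, 0.2764]
ee_rot: [3.14, 0.001, 1.571]
wrist_force: [0.2, -0.6, -2.7]
width: 0.0395
```

>>> step_arm(increments="2 -0.2 0 0 0 0; 4 -0.37 0 0 0 0; 4 -0.37 0 0 0 0; 4 -0.37 0 0 0 0; 4 -0.37 0 0 0 0")

```text
time: 13.2
tool_pos: [0.5946, -0.1364, 0.2726]
ee_rot: [-3.14, -0.001, 1.57]
wrist_force: [0.5, 0.6, -2.1]
width: 0.0391
```

>>> step_arm(increments="4 -0.37 0 0 0 0; 4 -0.37 0 0 0 0; 4 -0.37 0 0 0 0; 4 -0.37 0 0 0 0; 4 -0.37 0 0 0 0")

```text
time: 13.7
tool_pos: [0.576, 0.0636, 0.2728]
ee_rot: [-3.14, -0.0, 1.571]
wrist_force: [-0.2, 0.2, -1.9]
width: 0.0398
```

>>> step_arm(increments="4 -0.37 0 0 0 0; 3 -0.3 0 0 0 0; 1.8 -0.2 0 0 0 0; 0 0 2 0 0 0; 0 0 4 0 0 0")

```text
time: 14.2
tool_pos: [0.5698, 0.1513, 0.2166]
ee_rot: [3.134, -0.001, 1.573]
wrist_force: [0.5, -0.1, -1.7]
width: 0.0393
```

>>> step_arm(increments="0 0 3 0 0 0; 0 0 2 0 0 0; 0 0 0 0 0 0; 0 0 0 0 0 0")

```text
time: 14.6
tool_pos: [0.5679, 0.15, 0.1634]
ee_rot: [-3.141, 0.0, 1.571]
wrist_force: [0.3, -0.1, -1.5]
width: 0.0396
```

```bash
python3 - <<'E'
from h import *
o=get_obs();t=o["tool_pos"];print(t,o["width"]);b=t-[0,0,.075];print(px("scene",b),px("top",b))
a=snapshot("scene")[180:340,240:400,::-1];b=snapshot("top")[120:280,190:350,::-1]
cv2.imwrite("pics/p2.png",cv2.resize(np.hstack([a,b]),None,fx=2.5,fy=2.5,interpolation=cv2.INTER_CUBIC))
E
```

```text
[0.56786553 0.14998049 0.16335113] 0.03955029598759604
[[331.71024082 249.78219491]] [[258.08257213 192.04984867]]
```

View pics/p2.png

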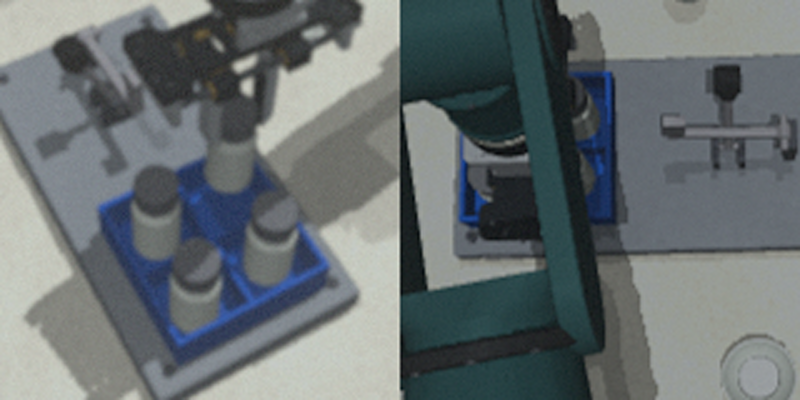

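The jar hangs over the near right cell at (232,175), in line with the projection. Lowering it.

>>> step_arm(increments="0.1 0 2 0 0 0; 0 0 2 0 0 0; 0 0 0.8 0 0 0; 0 0 0.3 0 0 0; 0 0 0 0 0 0")

```text
time: 15.2
tool_pos: [0.5686, 0.1511, 0.1134]
ee_rot: [3.14, -0.0, 1.571]
wrist_force: [0.1, 0.5, -1.6]
width: 0.0396
```

>>> step_arm(increments="0 0 0.2 0 0 0; 0 0 0 0 0 0; 0 0 0 0 0 0")

```text
time: 15.5
tool_pos: [0.5685, 0.1511, 0.1112]
ee_rot: [3.14, -0.0, 1.571]
wrist_force: [0.1, -0.1, -2.2]
width: 0.0393
```

>>> step_arm(increments="0 0 0.1 0 0 0; 0 0 0 0 0 0; 0 0 0 0 0 0")

```text
time: 15.8
tool_pos: [0.5684, 0.1511, 0.1099]
ee_rot: [3.141, -0.0, 1.571]
wrist_force: [-0.1, 0.1, -0.5]
width: 0.0395
```

>>> step_arm(increments="0 0 0.1 0 0 0; 0 0 0 0 0 0; 0 0 0 0 0 0")

```text
time: 16.1
tool_pos: [0.5685, 0.1512, 0.1098]
ee_rot: [3.14, -0.0, 1.571]
wrist_force: [-1.5, 0.4, 6.0]
width: 0.0399
```

>>> step_arm(increments="0 0 0 0 0 0; 0 0 0 0 0 0; 0 0 0 0 0 0; 0 0 0 0 0 0", claw=-0.19)

```text
time: 16.5
tool_pos: [0.5679, 0.151, 0.1079]
ee_rot: [-3.141, 0.0, 1.571]
wrist_force: [1.2, 0.6, -0.5]
width: 0.0559
```

>>> step_arm(increments="0 0 -1 0 0 0; 0 0 -3 0 0 0; 0 0 -3 0 0 0; 0 0 -3 0 0 0; 0 0 -1 0 0 0")

```text
time: 17.0
tool_pos: [0.5698, 0.1513, 0.2235]
ee_rot: [3.134, -0.001, 1.571]
wrist_force: [0.1, -0.1, -0.3]
width: 0.0557
```

```bash
python3 - <<'E'
from fit import *
print("bar x", [ray("top",T(x,187),z).round(4) for x,z in((650,.097),(540,.103))])
for th in (0,.1,.2):
    def cp(y,z): return W(p,np.array([[.002,-.145+y*np.cos(th)-z*np.sin(th),.09+y*np.sin(th)+z*np.cos(th)]]))[0]
    w=cp(.110,.046); print(th,"top pred",px("top",w),"obs",T(471,161),"scene pred",px("scene",w), "tab",cp(.110,.030).round(4),"raytop",ray("top",T(471,161),w[2]).round(4))
a=snapshot("scene")[160:260,240:340,::-1]
b=snapshot("top")[130:210,280:380,::-1]
cv2.imwrite("pics/k.png",np.hstack([cv2.resize(a,(400,400),interpolation=cv2.INTER_CUBIC),cv2.copyMakeBorder(cv2.resize(b,(400,320),interpolation=cv2.INTER_CUBIC),0,80,0,0,0)]))
E
```

```text
bar x [array([ 0.6107, -0.0403,  0.097 ]), array([0.6108, 0.0137, 0.103 ])]
0 top pred [[297.73489584 168.96781371]] obs [298.8 166.8] scene pred [[293.85910325 213.25327782]] tab [0.6106 0.0481 0.12  ] raytop [0.6158 0.0455 0.136 ]
0.1 top pred [[299.6382049  167.70504813]] obs [298.8 166.8] scene pred [[292.71608723 208.83085753]] tab [0.6106 0.0446 0.1308] raytop [0.6128 0.0449 0.1468]
0.2 top pred [[302.05296041 166.46752342]] obs [298.8 166.8] scene pred [[291.35482201 204.1912207 ]] tab [0.6105 0.0399 0.1413] raytop [0.61   0.0443 0.1569]
```

View pics/k.png

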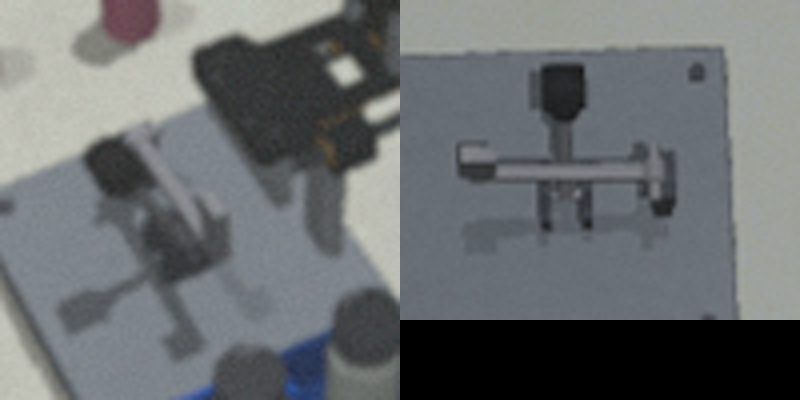

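The catch bar runs from its tab at right-crop (475,158) to the hinge at (660,172). In the scene crop the tab is at about (210,198), so the catch angle is close to 0.1 rad. Moving to the tab.

>>> step_arm(increments="-3.5 1.4 0 0 0 0; -3.5 1.4 0 0 0 0; -3.6 1.45 0 0 0 0; 0 0 2 0 0 0; 0 0 2 0 0 0")

```text
time: 17.6
tool_pos: [0.6104, 0.0435, 0.1758]
ee_rot: [-3.139, -0.0, 1.568]
wrist_force: [0.3, -0.2, 0.5]
width: 0.0558
```

>>> step_arm(increments="0 0 2 0 0 0; 0 0 2 0 0 0; 0 0 2 0 0 0; 0 0 0.5 0 0 0; 0 0 0 0 0 0")

```text
time: 18.1
tool_pos: [0.609, 0.0451, 0.1107]
ee_rot: [-3.136, -0.0, 1.571]
wrist_force: [-1.4, -0.7, 0.7]
width: 0.0559
```

>>> step_arm(increments="0 0 0 0 0 0; 0 0 0 0 0 0; 0 0 0 0 0 0", claw=0.3)

```text
time: 18.4
tool_pos: [0.6113, 0.0451, 0.1148]
ee_rot: [3.139, -0.0, 1.571]
wrist_force: [-0.2, -0.4, 0.2]
width: 0.0354
```

>>> step_arm(increments="0 0 0 0 0 0; 0 0 0 0 0 0; 0 0 0 0 0 0; 0 0 0 0 0 0; 0 0 0 0 0 0", claw=1)

```text
time: 18.9
tool_pos: [0.6115, 0.045, 0.1138]
ee_rot: [3.139, -0.0, 1.571]
wrist_force: [4.1, -0.8, 0.3]
width: 0.01
```

```bash
cat > arc.py <<'E'
from fit import *
h=W(p,np.array([[.002,-.145,.09]]))[0]; t=get_obs()["tool_pos"]
g=t+[0,0,hold_point_z]; d=g-h; r=np.hypot(d[1],d[2]); f=np.arctan2(d[2],d[1])
print("grip rel hinge",d.round(4),"r",r,"theta",f-.266, "width",get_obs()["width"])
A=np.linspace(f,.266+2.0,18)
print(np.c_[np.diff(r*np.cos(A)),0*A[1:],-np.diff(r*np.sin(A))].round(4)*100)
E
python3 arc.py
```

```text
grip rel hinge [0.0018 0.1069 0.0426] r 0.11511203550860534 theta 0.1129264770368486 width 0.010034292253373833
[[-0.54  0.   -1.16]
 [-0.66  0.   -1.09]
 [-0.78  0.   -1.01]
 [-0.89  0.   -0.92]
 [-0.98  0.   -0.82]
 [-1.07  0.   -0.7 ]
 [-1.14  0.   -0.58]
 [-1.2   0.   -0.45]
 [-1.24  0.   -0.31]
 [-1.27  0.   -0.17]
 [-1.28  0.   -0.03]
 [-1.27  0.    0.11]
 [-1.25  0.    0.25]
 [-1.22  0.    0.39]
 [-1.17  0.    0.52]
 [-1.1   0.    0.64]
 [-1.02  0.    0.76]]
```

The grip width is 10 mm (the tab's thickness) and the radius is 115 mm against 114 expected. Swinging the catch.

>>> step_arm(increments="-0.54 0 -1.16 0 0 0; -0.66 0 -1.09 0 0 0; -0.78 0 -1.01 0 0 0; -0.89 0 -0.92 0 0 0; -0.98 0 -0.82 0 0 0")

```text
time: 19.4
tool_pos: [0.6114, 0.0074, 0.1625]
ee_rot: [3.141, -0.003, 1.571]
wrist_force: [5.1, 1.7, -5.9]
width: 0.0098
```

>>> step_arm(increments="-1.07 0 -0.7 0 0 0; -1.14 0 -0.58 0 0 0; -1.2 0 -0.45 0 0 0; -1.24 0 -0.31 0 0 0; -1.27 0 -0.17 0 0 0")

```text
time: 19.9
tool_pos: [0.6113, -0.051, 0.1858]
ee_rot: [3.14, -0.004, 1.572]
wrist_force: [2.8, 3.7, -0.5]
width: 0.0099
```

>>> step_arm(increments="-1.28 0 -0.03 0 0 0; -1.27 0 0.11 0 0 0; -1.25 0 0.25 0 0 0; -1.22 0 0.39 0 0 0; -1.17 0 0.52 0 0 0")

```text
time: 20.4
tool_pos: [0.6111, -0.1165, 0.1745]
ee_rot: [3.139, 0.002, 1.57]
wrist_force: [2.7, 2.1, 4.7]
width: 0.0096
```

>>> step_arm(increments="-1.1 0 0.64 0 0 0; -1.02 0 0.76 0 0 0; 0 0 0 0 0 0; 0 0 0 0 0 0")

```text
time: 20.8
tool_pos: [0.6111, -0.1395, 0.1602]
ee_rot: [3.139, 0.005, 1.568]
wrist_force: [2.5, -4.3, 5.3]
width: 0.0095
```

```bash
python3 arc.py | head -1
```

```text
grip rel hinge [ 0.0013 -0.0776  0.089 ] r 0.11804235431036071 theta 2.0217319165653387 width 0.009518053165380456
```

>>> step_arm(increments="0 0 0 0 0 0; 0 0 0 0 0 0; 0 0 0 0 0 0", claw=0.3)

```text
time: 21.1
tool_pos: [0.6093, -0.1356, 0.1576]
ee_rot: [-3.138, -0.001, 1.571]
wrist_force: [0.1, 1.1, -0.2]
width: 0.0299
```

>>> step_arm(increments="0 0 -1 0 0 0; 0 0 -2.5 0 0 0; 0 0 -3 0 0 0; 0 0 -3 0 0 0; 0 0 0 0 0 -0.1428")

```text
time: 21.6
tool_pos: [0.6123, -0.136, 0.261]
ee_rot: [3.133, 0.004, 1.718]
wrist_force: [0.3, -0.9, 0.2]
width: 0.0327
```

>>> step_arm(increments="0 0 0 0 0 -0.1428; 0 0 0 0 0 -0.1428; 0 0 0 0 0 -0.1428; 0 0 0 0 0 -0.1428; 0 0 0 0 0 -0.1428")

```text
time: 22.1
tool_pos: [0.6104, -0.1355, 0.2547]
ee_rot: [-3.141, -0.0, 2.434]
wrist_force: [-0.1, 0.0, -1.1]
width: 0.0328
```

>>> step_arm(increments="0 0 0 0 0 -0.1428; 0 0 0 0 0 -0.1428; 0 0 0 0 0 -0.1428; 0 0 0 0 0 -0.1428; 0 0 0 0 0 -0.1428")

```text
time: 22.6
tool_pos: [0.6104, -0.1355, 0.2547]
ee_rot: [-3.142, -0.0, -3.135]
wrist_force: [0.3, -0.1, -0.7]
width: 0.0333
```

```bash
python3 - <<'E'
from fit import *
k=W(p,np.array([[.105*np.sin(.4),-.09,.048+.105*np.cos(.4)]]))[0]; o=get_obs(); print(k,o["tool_pos"],o["ee_rot"],k-[0,0,hold_point_z]-o["tool_pos"])
print("knob pred px",px("top",k),px("scene",k), "obs c1 top knob", T(580,92))
for th in (1.57,2.02):
  for y,z in((.115,0),(.11,.046)): 
    w=W(p,np.array([[.002,-.145+y*np.cos(th)-z*np.sin(th),.09+y*np.sin(th)+z*np.cos(th)]]))[0]; print(th,px("scene",w)-[230,140])
a=snapshot("scene")[140:260,230:350,::-1]
b=snapshot("top")[130:230,205:385,::-1]
cv2.imwrite("pics/k2.png",np.hstack([cv2.resize(a,(400,400),interpolation=cv2.INTER_CUBIC),cv2.copyMakeBorder(cv2.resize(b,(400,222),interpolation=cv2.INTER_CUBIC),0,178,0,0,0)]))
E
```

```text
[ 0.64906318 -0.00719605  0.1447114 ] [ 0.61041706 -0.13551768  0.25467481] [-3.14155119e+00 -2.82269979e-04 -3.13526495e+00] [ 0.03864612  0.12832163 -0.12876341]
knob pred px [[320.58950245 151.52490182]] [[267.97736072 200.72697853]] obs c1 top knob [320.6 153. ]
1.57 [[41.26515349 21.80650376]]
1.57 [[33.06559337 10.98890554]]
2.02 [[32.57663226 11.88492726]]
2.02 [[26.77238552  9.15297827]]
```

View pics/k2.png

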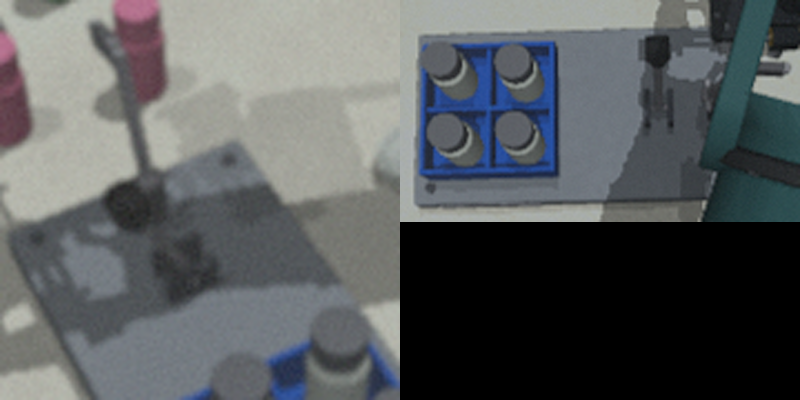

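All four jars stand upright in the crate. The catch points right and over: its tip at left-crop (105,35) matches the 2.02 rad prediction. The knob at (125,205) is clear. Next is the knob.

>>> step_arm(increments="-1 3.2 0 0 0 0; -1 3.2 0 0 0 0; -1 3.2 0 0 0 0; -0.85 3.2 0 0 0 0; 0 0 2 0 0 0", claw=0)

```text
time: 23.2
tool_pos: [0.6511, -0.0034, 0.2376]
ee_rot: [3.14, 0.007, -3.14]
wrist_force: [-0.1, -1.0, -0.3]
width: 0.047
```

>>> step_arm(increments="0 0 3 0 0 0; 0 0 3 0 0 0; 0 0 1.5 0 0 0; 0 0 0 0 0 0; 0 0 0 0 0 0")

```text
time: 23.7
tool_pos: [0.6495, -0.0079, 0.1603]
ee_rot: [-3.142, 0.001, 3.14]
wrist_force: [0.0, -0.3, 0.8]
width: 0.0469
```

>>> step_arm(increments="0 0 1.2 0 0 0; 0 0 1.2 0 0 0; 0 0 0.9 0 0 0; 0 0 0 0 0 0; 0 0 0 0 0 0")

```text
time: 24.2
tool_pos: [0.6489, -0.0077, 0.1256]
ee_rot: [3.141, -0.001, 3.142]
wrist_force: [0.4, -0.2, 0.2]
width: 0.0473
```

>>> step_arm(increments="0 0 0 0 0 0; 0 0 0 0 0 0; 0 0 0 0 0 0; 0 0 0 0 0 0; 0 0 0 0 0 0", claw=1)

```text
time: 24.7
tool_pos: [0.6495, -0.0069, 0.1268]
ee_rot: [3.14, 0.001, -3.141]
wrist_force: [-0.4, 4.0, 1.7]
width: 0.0255
```

```bash
cat > lev.py <<'E'
from fit import *
pv=W(p,np.array([[0,-.09,.048]]))[0]; o=get_obs(); g=o["tool_pos"]+[0,0,hold_point_z]; d=g-pv
r=np.hypot(d[0],d[2]); a=np.arctan2(d[0],d[2]); print("rel",d.round(4),"r",r,"lever angle",.4-a,"w",o["width"],"F",o["wrist_force"])
A=np.linspace(a,-.5,10); print(np.c_[-np.diff(r*np.sin(A)),-np.diff(r*np.cos(A))].round(4)*100)
E
python3 lev.py
```

```text
rel [0.0413 0.     0.0976] r 0.10597063957183567 lever angle -0.00013148198255535926 w 0.025518642947874186 F [-0.40183879  4.01467018  1.66217336]
[[ 1.   -0.36]
 [ 1.03 -0.26]
 [ 1.05 -0.16]
 [ 1.06 -0.05]
 [ 1.06  0.05]
 [ 1.05  0.16]
 [ 1.03  0.26]
 [ 1.    0.36]
 [ 0.95  0.46]]
```

The knob is gripped at 25.5 mm and its position matches the model exactly. Pulling the lever.

>>> step_arm(increments="1 0 -0.36 0 0 0; 1.03 0 -0.26 0 0 0; 1.05 0 -0.16 0 0 0; 1.06 0 -0.05 0 0 0; 1.06 0 0.05 0 0 0")

```text
time: 25.2
tool_pos: [0.6001, -0.0067, 0.1346]
ee_rot: [3.14, 0.009, -3.141]
wrist_force: [7.3, 3.6, -2.9]
width: 0.0261
```

>>> step_arm(increments="1.05 0 0.16 0 0 0; 1.03 0 0.26 0 0 0; 1 0 0.36 0 0 0; 0.95 0 0.46 0 0 0; 0 0 0 0 0 0")

```text
time: 25.7
tool_pos: [0.56, -0.0066, 0.1251]
ee_rot: [3.14, 0.011, -3.141]
wrist_force: [5.1, 3.5, 7.0]
width: 0.0255
```

```bash
python3 lev.py|head -1
```

```text
rel [-0.0482  0.0002  0.0959] r 0.10735035557012029 lever angle 0.8658392863195765 w 0.025468060821634865 F [5.12241148 3.49541425 6.95126251]
```

>>> step_arm(increments="0.3 0 0.18 0 0 0; 0 0 0 0 0 0; 0 0 0 0 0 0")

```text
time: 26.0
tool_pos: [0.5581, -0.0066, 0.1242]
ee_rot: [3.14, 0.013, -3.141]
wrist_force: [4.2, 3.7, 7.5]
width: 0.0254
```

>>> step_arm(increments="0.3 0 0.15 0 0 0; 0 0 0 0 0 0; 0 0 0 0 0 0")

```text
time: 26.3
tool_pos: [0.5551, -0.0066, 0.1228]
ee_rot: [3.14, 0.013, -3.141]
wrist_force: [4.9, 6.2, 8.8]
width: 0.0257
```

```bash
python3 lev.py|head -1
```

```text
rel [-0.0531  0.0003  0.0936] r 0.10757589343970644 lever angle 0.9158693856862947 w 0.025667154595028295 F [4.85170664 6.21525063 8.84644157]
```

>>> step_arm(increments="0.3 0 0.15 0 0 0; 0 0 0 0 0 0; 0 0 0 0 0 0")

```text
time: 26.6
tool_pos: [0.5522, -0.0066, 0.1213]
ee_rot: [3.14, 0.013, -3.141]
wrist_force: [3.7, 4.2, 8.7]
width: 0.0253
```

>>> step_arm(increments="0.3 0 0.1 0 0 0; 0 0 0 0 0 0; 0 0 0 0 0 0")

```text
time: 26.9
tool_pos: [0.5493, -0.0066, 0.1198]
ee_rot: [3.14, 0.013, -3.141]
wrist_force: [4.8, 5.5, 6.5]
width: 0.0254
```

```bash
python3 lev.py|head -1
```

```text
rel [-0.0589  0.0002  0.0906] r 0.10806293394147277 lever angle 0.9767177235366815 w 0.025401912393462824 F [4.79550002 5.50684509 6.49153154]
```

The force isn't rising at the expected stop, so I'll use my last picture to look.

```bash
python3 - <<'E'
from fit import *
g=get_obs()["tool_pos"]+[0,0,hold_point_z]
k9=W(p,np.array([[.105*np.sin(-.5),-.09,.048+.105*np.cos(.5)]]))[0]; pv=W(p,np.array([[0,-.09,.048]]))[0]
for n,o,s in(("scene",(240,165),8),("top",(290,140),5)):
  print(n,[((px(n,x)[0]-o)*s).round() for x in(g,k9,pv)])
a=snapshot("scene")[165:225,240:290,::-1]; b=snapshot("top")[140:236,290:370,::-1]
cv2.imwrite("pics/L.png",np.hstack([cv2.resize(a,(400,480),interpolation=cv2.INTER_CUBIC),cv2.resize(b,(400,480),interpolation=cv2.INTER_CUBIC)]))
E
```

```text
scene [array([526., 175.]), array([501., 182.]), array([363., 429.])]
top [array([158., 267.]), array([157., 248.]), array([156., 191.])]
```

View pics/L.png

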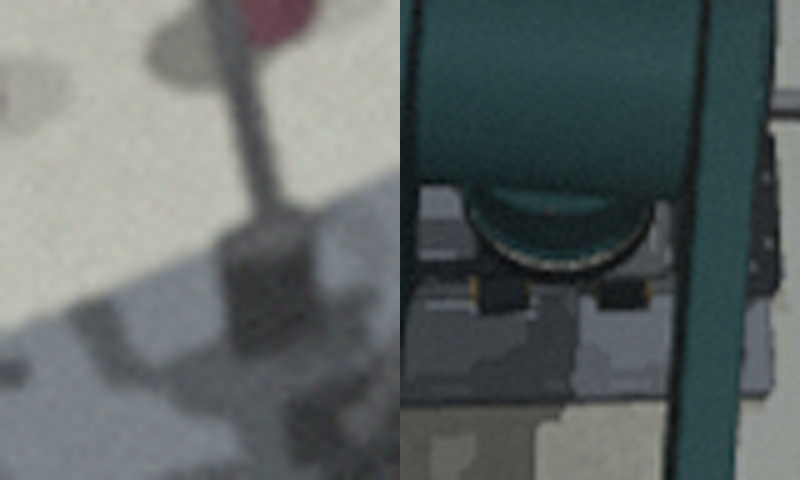

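The crop missed the knob; it shows only the post and the catch, which is still up and over. I'll check by touch: push on in small steps and watch the lag and force.

>>> step_arm(increments="0.3 0 0.15 0 0 0; 0 0 0 0 0 0; 0 0 0 0 0 0")

```text
time: 27.3
tool_pos: [0.5461, -0.0066, 0.118]
ee_rot: [3.14, 0.012, -3.141]
wrist_force: [5.5, 4.7, 6.7]
width: 0.025
```

```bash
python3 lev.py|head -1; python3 - <<'E'
from fit import *
s=snapshot("scene").astype(int).sum(2)//3
print("cols 276..325 rows 168..228")
for r in range(168,228,1): print(r," ".join(f"{v//10:2d}" for v in s[r,276:326]))
k9=W(p,np.array([[.105*np.sin(-.5),-.09,.048+.105*np.cos(.5)]]))[0];print(px("scene",k9),px("scene",get_obs()["tool_pos"]))
E
```

```text
rel [-0.062   0.0003  0.0888] r 0.10833216354554635 lever angle 1.009662964402031 w 0.025024656286402085 F [5.4702251  4.69906481 6.7468433 ]
cols 276..325 rows 168..228
168  8  9 11 14 15 16 16 17 17 18 17 18 18 18 18 18 17 18 18 18 17 16 10  5  4  4  5  4  5  5  4  4  5  5  5  5  5  5  5  5  4  5  5  5  4  5  5  6  5  5
169 10 11 14 16 16 17 17 17 18 18 18 18 18 18 18 18 18 18 18 18 18 15 10  5  4  5  5  5  5  5  5  5  5  4  4  6  6  5  5  4  4  5  5  5  5  5  5  5  4  4
170 13 14 16 17 17 17 18 18 18 18 17 17 18 18 18 18 18 18 18 18 17 16 10  4  5  5  4  5  5  4  5  5  5  4  5  5  5  5  5  5  4  5  5  5  5  5  5  5  5  5
171 17 17 17 18 18 18 18 18 18 18 18 18 18 18 18 18 18 17 18 18 18 15 11  5  4  4  5  5  5  5  6  6  5  5  5  5  5  5  5  5  5  5  5  5  5  5  5  4  5  5
172 18 17 18 18 18 18 18 18 18 18 18 18 17 18 18 18 18 18 18 18 18 16 12  7  4  4  4  5  6  6  7  7  6  5  4  5  5  4  5  4  5  5  5  5  5  4  5  5  4  5
173 18 18 17 18 18 18 17 17 18 18 17 18 17 17 18 18 18 18 18 18 18 17 14 10  6  4  4  6  6  7  6  6  6  5  4  5  5  4  4  5  5  4  4  5  5  5  5  5  5  5
174 17
[... 7669 characters left out ...]
  8  8  8  8  8  8  8  8
224  8  8  8  8  7  5  6  5  6  4  5  6  6  6  5  5  5  5  5  6  7  7  8  9 10  9  9  8  8 10 11 13 13 12 12 12 12 11 10  8  8  8  9  8  8  8  8  8  8  8
225  8  8  9  8  6  5  5  5  5  5  5  5  6  5  5  5  5  6  6  7  8  8  8  8  9  9  8  8  9 10 12 12 12 12 12 12 12 12 10  8  8  8  8  9  8  9  8  8  8  9
226  9  8  8  8  6  5  5  5  4  5  5  5  5  5  6  6  6  7  7  7  8  7  8  8  8  8  8  8  9 11 12 12 12 13 12 12 12 12 11  9  8  8  8  8  8  9  8  8  8  8
227  8  8  8  7  6  5  4  5  5  5  5  5  5  5  7  7  7  8  8  8  8  8  8  8  9  8  8  8  9 11 12 12 12 12 12 12 12 12 11 10  9  8  8  8  8  8  8  8  8  8
[[302.64965535 187.81105348]] [[306.86325552 191.90573701]]
```

```bash
python3 - <<'E'
from fit import *
t=np.linspace(0,2*np.pi,60)
for a in(.7,.8,.9,.95,1.0,1.05):
    l=.4-a; c=np.array([.105*np.sin(l),-.09,.048+.105*np.cos(l)])
    P=np.vstack([c+np.c_[.014*np.cos(t),0*t+s*.013,.014*np.sin(t)] for s in(-1,1)]); q=px("scene",W(p,P))
    st=px("scene",W(p,np.array([[r*np.sin(l),-.09,.048+r*np.cos(l)] for r in(.04,.06,.08)])))
    st_at=[np.interp(v,st[::-1,1],st[::-1,0]) for v in(200,204,207)]
    print(a,"umin %.1f vmax %.1f"%(q[:,0].min(),q[:,1].max()),"stem u at v=200,204,207",np.round(st_at,1),"v",st[:,1].round(0))
E
```

```text
0.7 umin 287.7 vmax 196.6 stem u at v=200,204,207 [291.6 290.2 289.2] v [208. 202. 196.]
0.8 umin 291.4 vmax 196.0 stem u at v=200,204,207 [293.7 291.9 290.6] v [207. 202. 196.]
0.9 umin 295.0 vmax 195.8 stem u at v=200,204,207 [295.8 293.6 291.9] v [207. 201. 195.]
0.95 umin 296.7 vmax 195.8 stem u at v=200,204,207 [296.8 294.4 292.5] v [207. 201. 195.]
1.0 umin 298.3 vmax 195.9 stem u at v=200,204,207 [297.8 295.2 293.1] v [207. 201. 196.]
1.05 umin 299.9 vmax 196.0 stem u at v=200,204,207 [298.9 296.  293.8] v [207. 202. 196.]
```

```bash
cat > edge.py <<'E'
from fit import *
# knob left edge, stem centre in scene view (mean of 4 pictures)
s=np.mean([snapshot("scene").astype(float).mean(2) for _ in range(4)],0)
e=[]
for r in range(187,195):
    row=s[r,284:304]; i=np.argmax(row<80); e.append(284+i-1+(row[i-1]-80)/(row[i-1]-row[i]))
print("knob left edge",np.round(np.mean(e),2),np.round(e,1))
o=get_obs();print(o["time"],o["tool_pos"],o["wrist_force"],o["width"])
E
python3 edge.py
```

```text
knob left edge 294.66 [294.1 294.2 294.8 295.2 295.3 294.9 294.5 294.4]
27.55 [ 0.54618384 -0.00659027  0.11805653] [4.90183316 5.3413986  6.11727015] 0.02499880516550504
```

>>> step_arm(increments="0 0 0 0 0 0; 0 0 0 0 0 0; 0 0 0 0 0 0; 0 0 0 0 0 0; 0 0 0 0 0 0")

```text
time: 28.05
tool_pos: [0.5462, -0.0066, 0.118]
ee_rot: [3.14, 0.012, -3.141]
wrist_force: [4.9, 4.7, 6.6]
width: 0.0253
```

```bash
python3 edge.py
```

```text
knob left edge 294.66 [294.  294.4 294.7 295.2 295.2 295.  294.5 294.3]
28.25 [ 0.54618703 -0.00660355  0.11806654] [5.42132497 5.33956363 6.08225574] 0.025023249155006554
```

The picture edge of the knob puts the lever at about 0.9 rad and steady. The tool is about 10 mm beyond the knob, so the pads have slid over it. I'll let go, regrip centred, and pull again with only a small overshoot.

>>> step_arm(increments="0 0 0 0 0 0; 0 0 0 0 0 0; 0 0 0 0 0 0; 0 0 0 0 0 0; 0 0 0 0 0 0", claw=0)

```text
time: 28.75
tool_pos: [0.5414, -0.008, 0.1137]
ee_rot: [-3.141, -0.001, 3.141]
wrist_force: [0.1, 0.5, 0.1]
width: 0.0471
```

>>> step_arm(increments="-2.2 0 -1.2 0 0 0; -2.2 0 -0.6 0 0 0; -2.2 0 0 0 0 0; -2.2 0 0.3 0 0 0; -1.9 0 0.3 0 0 0")

```text
time: 29.25
tool_pos: [0.6497, -0.0079, 0.1259]
ee_rot: [-3.142, -0.0, 3.141]
wrist_force: [0.0, 0.2, 0.0]
width: 0.0468
```

>>> step_arm(increments="0 0 0 0 0 0; 0 0 0 0 0 0; 0 0 0 0 0 0")

```text
time: 29.55
tool_pos: [0.6481, -0.0078, 0.1263]
ee_rot: [3.142, -0.001, 3.142]
wrist_force: [0.3, 0.4, -0.2]
width: 0.0469
```

>>> step_arm(increments="0 0.1 0 0 0 0; 0 0 0 0 0 0")

```text
time: 29.75
tool_pos: [0.6484, -0.0067, 0.1269]
ee_rot: [3.142, 0.001, -3.142]
wrist_force: [-0.1, 0.2, -0.3]
width: 0.047
```

>>> step_arm(increments="0 0 0 0 0 0; 0 0 0 0 0 0; 0 0 0 0 0 0; 0 0 0 0 0 0; 0 0 0 0 0 0", claw=1)

```text
time: 30.25
tool_pos: [0.6488, -0.0068, 0.1264]
ee_rot: [3.142, -0.0, 3.141]
wrist_force: [-0.8, 0.3, 0.3]
width: 0.0253
```

>>> step_arm(increments="1 0 -0.36 0 0 0; 1.03 0 -0.26 0 0 0; 1.05 0 -0.16 0 0 0; 1.06 0 -0.05 0 0 0; 1.06 0 0.05 0 0 0")

```text
time: 30.75
tool_pos: [0.5993, -0.0066, 0.1343]
ee_rot: [3.141, 0.008, -3.141]
wrist_force: [8.1, 1.3, -3.7]
width: 0.0256
```

>>> step_arm(increments="1.05 0 0.16 0 0 0; 1.03 0 0.26 0 0 0; 1 0 0.36 0 0 0; 0.6 0 0.3 0 0 0; 0 0 0 0 0 0")

```text
time: 31.25
tool_pos: [0.5632, -0.0066, 0.1266]
ee_rot: [3.142, 0.011, -3.141]
wrist_force: [5.5, 1.0, 5.0]
width: 0.0252
```

```bash
python3 lev.py|head -1; python3 edge.py
```

```text
rel [-0.045   0.0003  0.0974] r 0.10726029707875318 lever angle 0.8329615366029863 w 0.02516663417532741 F [5.5030286  1.0371929  5.00025602]
knob left edge 289.2 [288.3 288.1 288.6 289.2 289.7 290.  289.9 289.8]
31.45 [ 0.56360301 -0.00657824  0.12677058] [4.75082535 1.09019458 5.46986918] 0.025729387943208497
```

The knob edge moves with the tool, so there's a fixed offset rather than a slide. I'll keep pulling until the edge stops and the force rises.

>>> step_arm(increments="0.5 0 0.25 0 0 0; 0.5 0 0.25 0 0 0; 0.4 0 0.22 0 0 0; 0 0 0 0 0 0; 0 0 0 0 0 0")

```text
time: 31.95
tool_pos: [0.5498, -0.0065, 0.1202]
ee_rot: [3.142, 0.012, -3.141]
wrist_force: [4.7, 1.1, 7.0]
width: 0.0254
```

```bash
python3 edge.py
```

```text
knob left edge 293.51 [292.8 293.  293.5 294.  294.  293.8 293.5 293.4]
32.15 [ 0.5498584  -0.00655632  0.12023232] [3.69593691 1.16431835 7.07051878] 0.025141993912852725
```

>>> step_arm(increments="0.3 0 0.18 0 0 0; 0 0 0 0 0 0; 0 0 0 0 0 0")

```text
time: 32.45
tool_pos: [0.547, -0.0065, 0.1186]
ee_rot: [3.142, 0.012, -3.141]
wrist_force: [5.0, 1.2, 7.8]
width: 0.0254
```

```bash
python3 edge.py
```

```text
knob left edge 294.5 [293.7 294.1 294.5 295.  295.1 294.8 294.4 294.3]
32.65 [ 0.54707979 -0.00652121  0.11862987] [3.81680967 1.8532475  6.85767866] 0.02518397943319113
```

>>> step_arm(increments="0.3 0 0.18 0 0 0; 0 0 0 0 0 0; 0 0 0 0 0 0")

```text
time: 32.95
tool_pos: [0.5439, -0.0065, 0.1167]
ee_rot: [3.142, 0.012, -3.141]
wrist_force: [4.5, 1.2, 8.2]
width: 0.0253
```

```bash
python3 edge.py; python3 lev.py|head -1
```

```text
knob left edge 295.38 [294.7 295.1 295.5 295.9 295.9 295.6 295.2 295.1]
33.15 [ 0.54396156 -0.00652293  0.11675936] [3.26762464 0.90490542 7.84189411] 0.025334526223520195
rel [-0.0642  0.0004  0.0876] r 0.10858206651557233 lever angle 1.0327762865256656 w 0.025334526223520195 F [3.26762464 0.90490542 7.84189411]
```

>>> step_arm(increments="0.3 0 0.18 0 0 0; 0 0 0 0 0 0; 0 0 0 0 0 0")

```text
time: 33.45
tool_pos: [0.5415, -0.0065, 0.1152]
ee_rot: [3.141, 0.013, -3.141]
wrist_force: [5.1, 1.4, 7.4]
width: 0.025
```

```bash
python3 edge.py
```

```text
knob left edge 296.21 [295.6 295.9 296.5 296.8 296.8 296.4 295.9 295.8]
33.65 [ 0.54147933 -0.00650492  0.11515633] [5.11185957 1.05921774 8.2461898 ] 0.025305542191897158
```

>>> step_arm(increments="0.3 0 0.2 0 0 0; 0 0 0 0 0 0; 0 0 0 0 0 0")

```text
time: 33.95
tool_pos: [0.5416, -0.0065, 0.1151]
ee_rot: [-3.142, 0.021, -3.141]
wrist_force: [10.7, 1.5, 9.4]
width: 0.025
```

```bash
python3 edge.py
```

```text
knob left edge 296.2 [295.6 295.9 296.4 296.8 296.8 296.4 295.9 295.8]
34.15 [ 0.54156622 -0.00652435  0.11508285] [10.00618061  2.31082842  9.47271906] 0.025189593962408774
```

The stop is found: another 3 mm of command moved neither the tool nor the knob edge, and the force jumped from about 4–5 to 10.7 N. I'll hold briefly, check, then hand in.

>>> step_arm(increments="0.1 0 0.05 0 0 0; 0 0 0 0 0 0; 0 0 0 0 0 0; 0 0 0 0 0 0; 0 0 0 0 0 0")

```text
time: 34.65
tool_pos: [0.5416, -0.0066, 0.1151]
ee_rot: [-3.142, 0.024, -3.141]
wrist_force: [11.7, 0.6, 9.9]
width: 0.0251
```

```bash
python3 edge.py && python3 -c "
from bench import *
print(close_job())"
```

```text
knob left edge 296.21 [295.6 296.  296.5 296.8 296.7 296.4 295.9 295.8]
34.85 [ 0.54159398 -0.00656187  0.11505544] [11.03351575  1.80129875  9.83324399] 0.02493434574914414
the job is handed in; nothing more can be done
None
```

I put both tall white jars in the two empty cells, set down under light contact and released. Then I swung the safety catch over to about 2.0 rad and pulled the run lever to its stop. I handed in at about 35 s with the gripper still holding the knob.

**Last checks:**
- **Lever:** it is at its stop. Further pull moved neither the tool nor the knob in the picture, and the force along x rose from about 5 to 11 N. The grip was steady at 25 mm.
- **Jars:** the picture taken after flipping the catch showed all four standing upright in the crate. I did not look at them again after pulling the lever.
- **Catch:** it showed up and over to the right during the first pull.

**What disagreed:**
- **Early end of the first pull:** I misread a fixed offset as the pads slipping and let go just short of the stop, so the lever sprang back. I then regripped and pulled again, all the way.
- **Stop angle:** my model put the tool past the expected 0.9 rad at the stop (above 1.03 rad), so I judged the stop by force and lack of motion instead.

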